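# Set out cabinet hardware and log it on the tally counter

## Robot

A 7-joint arm with a two-finger parallel gripper is mounted at the origin on the work surface. World frame = base frame: x ahead of the robot, y to its left, z up, the work surface at z = 0. Lengths are in m, angles in rad, forces in N, time in s.
With the tool pointing down it reaches from about 0.35 to 0.775 m from the base axis. Payload 3.1 kg.
Tool frame: the origin (TCP) lies at the very end of the fingers, on their centre line; the grasp point (between the pads) lies 19 mm behind it; z points along the fingers, y is the line along which they close (so a half turn about z gives the same grasp; the last joint's range is limited). The gripper opens to 85 mm and grips with 20 to 120 N. Pads are 22 mm wide; open, the fingers measure 114 mm over their backs; the gripper's body (76 mm by 85 mm) begins 54 mm behind the grasp point. The pads swing forward as they close: fully open they stand 13 mm farther back than shut.
Start: joints at [1.117, 0.311, 0.014, 1.512, -0.004, 1.319, -0.027], TCP at [0.22, -0.504, 0.231] pointing down, gripper open.
Joint ranges: [-2.7, 2.7], [-0.3, 1.91], [-1.27, 1.3], [0.12, 2.57], [-1.44, 4.58], [0.2, 2.03], [-3.05, 3.05]. Speed limits (rad/s): [2.79, 2.79, 3.14, 3.14, 3.14, 3.14, 3.14].

## Interface

Orientations are given as a unit quaternion [w, x, y, z].
In Python, from bench import manip, vision, hand_in, finder gives the robot as it stands. The module is installed in compiled form; this text tells all that it offers.
- The arm moves only by the tool step_arm, never from a script. Its argument "deltas" is a list of rows, each a list of 3 entries, a list of its own where there are three numbers: the opening, from 0 (shut) to 1 (fully open), then the shift along the world's x, y, z scaled (see below), then the turn about the world's z scaled (see below). In form: [[grip, [x, y, z], twist], ...]. A call has 1 to 5 rows; each row shifts and turns the commanded pose from where the row before left it; what a row does not reach is not made up. The controller multiplies each number of a shift by 0.05 m and each number of a turn by 30 degrees. A row lasts 1/10 s, in which the tool goes at most 50 mm and 8.59 degrees, less where a joint would pass 70% of its speed; a pose out of reach is approached as far as the arm can. A call with a number of a shift or a turn outside -1 to 1 is refused whole. A call with a gripper value outside its range is refused whole. The fingers move at their own pace and stop on an object; the grip force is fixed at half the most. Time passes only in rows, so rows that do not move let the fingers close. It gives the time, the measured TCP pose, the force, the opening and the grip force at its end, in the units of the state.
- manip.get_obs(): the state, without advancing time (a new reading comes with each control period).
- vision.get_image(name): name is "scene" or "top"; returns a dict with "img" (384x512x3 uint8, red, green, blue), "intrinsics" (3x3 intrinsics, pixels), "extrinsics" (4x4, takes a point from camera to world coordinates). Camera axes: x right, y down, z forward; pixel columns grow to the right and rows downward; lengths in m; the calibration is good to about 2 mm. A picture is of the moment at which its call begins. There is no depth.
- hand_in(): hands the job in; it is judged then, once.
Trained networks look in the newest picture that a camera, given by its name, has taken for a name from the list of things; names that differ only in an ending like _2 or _b are one class to them, and where a whole thing is asked for, a point or a joint stands for the part that bears it (a point fixed in the world has none). Each returns a list of dicts, best first, with "confidence" (0 to 1); they miss things now and then, are a little off and sometimes report something else, mostly with a low value. They report only what shows in the picture. A call takes as long as a camera call.
- finder.recognise(camera, thing): "position" ([row, column] in pixels, amid what is visible of it).
- finder.outline_of(camera, thing): "mask" (384x512 bool, what is visible of it) and "position" ([row, column] in pixels, amid what is visible of it).
- finder.pinpoint(camera, thing): "position" ([row, column] in pixels: a listed point, or the origin of a listed thing).
The state is a dict: "time": time; "joints": joint angles; "dq": joint speeds; "effort": joint torques, N m; "tcp_pos": TCP position; "tool_rot": TCP orientation; "wrist_force": force on the tool from outside, world axes, zero at the start; "moment": the same for the moment, N m; "finger_gap": opening from 0.0 (shut) to 1.0 (fully open); "grip_force": force on a finger pad.
Only numpy, scipy, OpenCV 4.12 (cv2) and the standard library are available. Lean on these libraries where they do the work, as an engineer would, in place of code of your own. Each camera call takes 0.05 s, during which the arm holds its last target. There are 200 camera calls.

## Task

Set out the cabinet hardware by the paint tins: first stand every white bracket on its base straight in front of (on the robot's side of) a tin, one per tin, its centre 9 cm from the tin's centre and its flange running squarely left to right across the bench, then swing the tally counter's red lever fully to its stop and let it spring back. Next stand every levelling foot on its rubber disc straight to the left (as the robot sees it) of a tin, one per tin, its centre 9 cm from the tin's centre, and swing the lever to its stop and let it spring back again. Put back anything that gets knocked off its spot, and leave the bottle, tape and wrench alone.

Things in the scene. Friction and masses are not known exactly. Their poses are not given: they have to be found in the camera images.
- blue_tin: blue touch-up paint tin, fixed to the bench, 52 mm diameter, 62 mm tall, upright; origin at the centre of its underside, axes parallel to the bench (x away from the robot, y to the robot's left)
- blue_front (a point): point on the bench 90 mm straight in front of the blue tin's centre, on the robot's side (-x): where a bracket's centre belongs
- blue_left (a point): point on the bench 90 mm straight to the left of the blue tin's centre as the robot sees it (+y): where a foot's centre belongs
- yellow_tin: yellow touch-up paint tin, fixed to the bench, 52 mm diameter, 62 mm tall, upright; origin at the centre of its underside, axes parallel to the bench (x away from the robot, y to the robot's left)
- yellow_front (a point): point on the bench 90 mm straight in front of the yellow tin's centre, on the robot's side (-x): where a bracket's centre belongs
- yellow_left (a point): point on the bench 90 mm straight to the left of the yellow tin's centre as the robot sees it (+y): where a foot's centre belongs
- red_tin: red touch-up paint tin, fixed to the bench, 52 mm diameter, 62 mm tall, upright; origin at the centre of its underside, axes parallel to the bench (x away from the robot, y to the robot's left)
- red_front (a point): point on the bench 90 mm straight in front of the red tin's centre, on the robot's side (-x): where a bracket's centre belongs
- red_left (a point): point on the bench 90 mm straight to the left of the red tin's centre as the robot sees it (+y): where a foot's centre belongs
- bracket1: white angle bracket (may be absent) standing on its base plate, 36 mm (x) by 44 mm (y), 8 mm thick; an upright flange 10 mm thick (x), 44 mm long (y), rises from the base to 42 mm above the bench, its mid-plane 10 mm to +x of the centre. Origin: centre of the base's underside; z up. 84 to 168 g. Pick it by the flange across its 10 mm, from above
- bracket2: white angle bracket (may be absent) standing on its base plate, 36 mm (x) by 44 mm (y), 8 mm thick; an upright flange 10 mm thick (x), 44 mm long (y), rises from the base to 42 mm above the bench, its mid-plane 10 mm to +x of the centre. Origin: centre of the base's underside; z up. 84 to 168 g. Pick it by the flange across its 10 mm, from above
- bracket3: white angle bracket (may be absent) standing on its base plate, 36 mm (x) by 44 mm (y), 8 mm thick; an upright flange 10 mm thick (x), 44 mm long (y), rises from the base to 42 mm above the bench, its mid-plane 10 mm to +x of the centre. Origin: centre of the base's underside; z up. 84 to 168 g. Pick it by the flange across its 10 mm, from above
- foot1: cabinet levelling foot (may be absent): black rubber disc 40 mm diameter, 12 mm thick, flat on the bench, with an upright steel stem 10 mm diameter up to 55 mm above the bench. Origin: centre of the disc's underside; z up. 84 to 168 g
- foot2: cabinet levelling foot (may be absent): black rubber disc 40 mm diameter, 12 mm thick, flat on the bench, with an upright steel stem 10 mm diameter up to 55 mm above the bench. Origin: centre of the disc's underside; z up. 84 to 168 g
- foot3: cabinet levelling foot (may be absent): black rubber disc 40 mm diameter, 12 mm thick, flat on the bench, with an upright steel stem 10 mm diameter up to 55 mm above the bench. Origin: centre of the disc's underside; z up. 84 to 168 g
- counter: grey bench tally counter, fixed, 75 mm (x) by 90 mm (y) by 50 mm tall, white number wheels on its -x face; origin at the centre of its underside, turned up to 20 degrees about z
- lever_pivot (a point): the counter lever's upright axis, on top of the counter, 56 mm above the bench
- lever_knob (a point): centre of the top of the lever's knob: an upright red post 18 mm diameter from 58 to 98 mm above the bench, 75 mm out from the pivot over the counter's right side (as the robot sees it)
- lever (a joint): angle of the sprung lever about its upright axis: 0 at rest, growing anticlockwise seen from above as the knob is pushed away from the robot (about +x), 1.0 rad at its stop; needs 1.5 to 5 N at the knob and springs back when let go
- drink: bystander: loose drink bottle, 60 mm diameter, 150 mm tall, beyond the tins; origin at the centre of its underside; leave alone
- tape: bystander: loose blue tape roll lying flat, 90 mm diameter, 25 mm high; origin at the centre of its underside; leave alone
- wrench: bystander: loose wrench lying on the right of the bench; leave alone

How it is judged:
By the outcome, as a careful person would: the job done as asked, in the order asked, and still so for the second after the job is handed in, with the robot touching nothing.
Of bracket1, bracket2, bracket3 only 2 to 3 are there at a start; the rules pass over those that are not, and their reading is None.
Of foot1, foot2, foot3 only 2 to 3 are there at a start; the rules pass over those that are not, and their reading is None.
At some moment in a run one of bracket1, bracket2, bracket3, foot1, foot2, foot3 may be knocked a few centimetres aside while the robot is not near it.
Once in a run the grip may slacken for a moment while it holds something.
It also fails if it takes over 192 s, if anything falls off the work surface, if the arm or the gripper's body presses on something with over 40 N, if the wrist force passes 120 N, or if a joint passes its speed limit or range.

## Working session

There is one attempt and no reset: what is moved stays moved. The work goes in short steps, Python scripts to look and compute and a tool call to move; the robot and the scene stay as the last step left them, time stands still between calls to the robot, and variables do not carry over. Pictures are saved under pics/ and viewed, at most 14 in all, crops included, and the job is handed in when it is done.

Besides the shell and the picture viewer there is one more tool, called after "Emit:" as name([rows], argument=value, ...), one row to a line, values as JSON. step_arm: Moves the arm, as the interface text tells. Its arguments: {"type":"object","properties":{"deltas":{"type":"array"}},"required":["deltas"]}

```bash
ls; mkdir -p pics; cat > h.py <<'E'
from bench import manip, vision, hand_in, finder
import numpy as np, cv2
def snap(cam,name=None,s=1.5):
    d=vision.get_image(cam)
    if name: cv2.imwrite(f'pics/{name}.png',cv2.resize(d['img'][:,:,::-1],None,fx=s,fy=s,interpolation=cv2.INTER_CUBIC))
    return d
def ray(d,rc,z):
    r,c=rc; K=np.array(d['intrinsics']);E=np.array(d['extrinsics'])
    v=E[:3,:3]@np.linalg.solve(K,[c,r,1.]);o=E[:3,3]
    return (o+v*(z-o[2])/v[2])
def proj(d,p):
    K=np.array(d['intrinsics']);E=np.array(d['extrinsics'])
    q=K@(E[:3,:3].T@(np.array(p)-E[:3,3])); return q[1]/q[2],q[0]/q[2]
E
python3 - <<'E'
from h import *
np.set_printoptions(precision=3,suppress=True)
for c in ['scene','top']:
    d=snap(c,c+'0'); print(c,np.array(d['extrinsics'])[:3,3],np.array(d['extrinsics'])[:3,2])
    for t in ['blue_tin','yellow_tin','red_tin','bracket1','foot1','counter','lever_pivot','lever_knob','tape','drink','wrench']:
        z=.098 if t=='lever_knob' else .056 if t=='lever_pivot' else 0
        print(t,[(np.round(e['confidence'],2),np.round(e['position']),ray(d,e['position'],z)[:2]) for e in finder.pinpoint(c,t)])
print({k:np.round(v,3) for k,v in manip.get_obs().items()})
E
```

```text
pics
scene [ 1.092 -0.401  0.828] [-0.498  0.396 -0.771]
blue_tin [(np.float64(0.86), array([224., 270.]), array([ 0.666, -0.031])), (np.float64(0.71), array([113., 289.]), array([0.374, 0.287]))]
yellow_tin [(np.float64(0.65), array([252., 196.]), array([ 0.618, -0.221]))]
red_tin [(np.float64(0.97), array([186., 318.]), array([0.653, 0.149])), (np.float64(0.26), array([196., 160.]), array([ 0.416, -0.205]))]
bracket1 [(np.float64(0.71), array([162., 245.]), array([0.459, 0.047])), (np.float64(0.49), array([169., 216.]), array([ 0.43 , -0.032]))]
foot1 [(np.float64(0.79), array([198., 159.]), array([ 0.418, -0.208])), (np.float64(0.56), array([247., 134.]), array([ 0.515, -0.331])), (np.float64(0.48), array([144., 370.]), array([0.632, 0.383])), (np.float64(0.45), array([187., 186.]), array([ 0.43 , -0.134]))]
counter [(np.float64(0.76), array([133., 319.]), array([0.503, 0.297])), (np.float64(0.67), array([255., 196.]), array([ 0.625, -0.226]))]
lever_pivot [(np.float64(0.83), array([119., 315.]), array([0.491, 0.282]))]
lever_knob [(np.float64(0.65), array([110., 288.]), array([0.
[... 1554 characters left out ...]
t64(0.6), array([142., 277.]), array([ 0.778, -0.054]))]
wrench [(np.float64(0.63), array([174., 388.]), array([ 0.672, -0.412])), (np.float64(0.37), array([241., 188.]), array([0.456, 0.229]))]
{'time': np.float64(1.2), 'joints': array([ 1.117,  0.311,  0.014,  1.512, -0.004,  1.319, -0.027]), 'dq': array([-0.001,  0.   ,  0.   ,  0.002,  0.001,  0.   , -0.001]), 'effort': array([  0.   , -37.981,   0.145, -23.086,   0.012,   0.002,   0.   ]), 'tcp_pos': array([ 0.22 , -0.504,  0.231]), 'tool_rot': array([-0.   ,  0.979,  0.205, -0.   ]), 'wrist_force': array([-0.149,  0.188, -0.782]), 'moment': array([ 0.028, -0.004,  0.006]), 'grip_force': np.float64(0.0), 'finger_gap': np.float64(0.997)}
```

View pics/scene0.png

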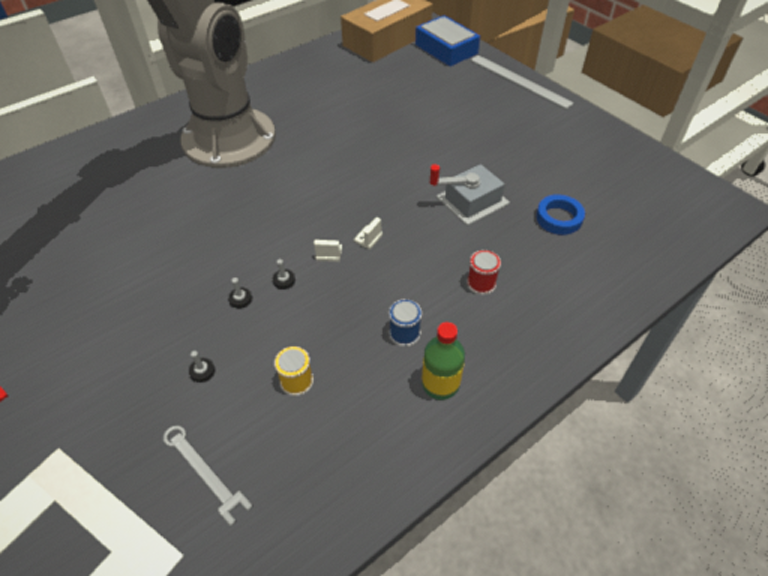

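View pics/top0.png

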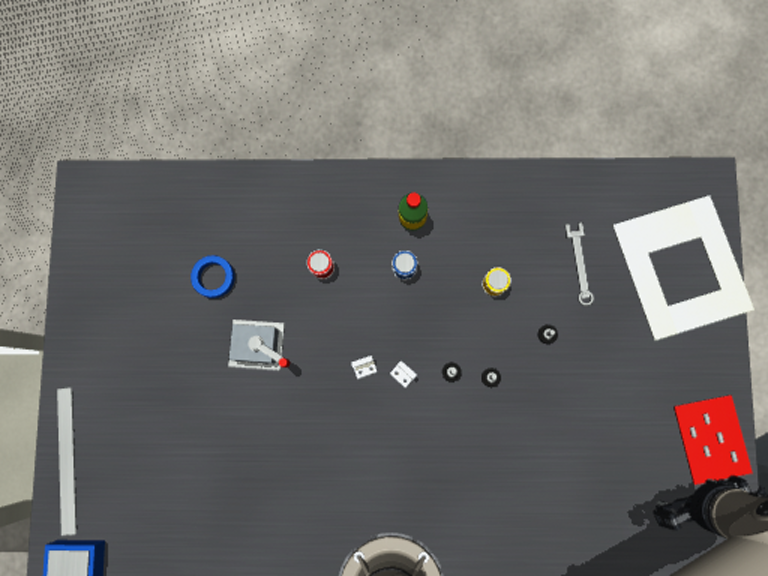

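The scene picture shows two white brackets at (327,249) and (369,233), and three feet at (240,295), (284,276) and (201,368). The three tins and the counter, with its knob at (435,175), are also in view. The top picture (x up, y left) agrees. Next I'll measure precisely by silhouette fitting.

```bash
cat >> h.py <<'E'
from scipy.optimize import minimize
def cyl(r,z0,z1,n=24):
    a=np.arange(n)*2*np.pi/n
    return np.array([[r*np.cos(t),r*np.sin(t),z] for t in a for z in (z0,z1)])
def box(x0,x1,y0,y1,z0,z1): return np.array([[x,y,z] for x in(x0,x1) for y in(y0,y1) for z in(z0,z1)])
M={'tin':[cyl(.026,0,.062)],'foot':[cyl(.02,0,.012),cyl(.005,0,.055)],
 'bracket':[box(-.018,.018,-.022,.022,0,.008),box(.005,.015,-.022,.022,0,.042)]}
S=4
def render(d,kind,p):
    K=np.array(d['intrinsics']);E=np.array(d['extrinsics']);im=np.zeros((384*S,512*S),np.uint8)
    c,s=np.cos(p[2]),np.sin(p[2]);R=np.array([[c,-s,0],[s,c,0],[0,0,1]])
    for P in M[kind]:
        q=((P@R.T+[p[0],p[1],0]-E[:3,3])@E[:3,:3])@K.T;q=q[:,:2]/q[:,2:]
        cv2.fillConvexPoly(im,cv2.convexHull(np.round((q+.5)*S*16).astype(np.int32)),1,shift=4)
    return im
def fit(kind,views,p0,yaws=(0,)):
    """views: list of (d,mask)"""
    best=None
    w=[]
    for d,m in views:
        r,c=np.nonzero(m);r0,r1,c0,c1=[max(0,v) for v in(r.min()-8,r.max()+9,c.min()-8,c.max()+9)]
        w.append((d,cv2.resize(m.astype(np.float32),None,fx=S,fy=S,interpolation=cv2.INTER_LINEAR)[r0*S:r1*S,c0*S:c1*S],(slice(r0*S,r1*S),slice(c0*S,c1*S))))
    def cost(q):
        t=0
        for d,m,sl in w:
            R=render(d,kind,[q[0]/100,q[1]/100,q[2] if len(q)>2 else 0])[sl]
            t+=1-np.minimum(R,m).sum()/np.maximum(R,m).sum()
        return t/len(w)
    for y in yaws:
        x0=[p0[0]*100,p0[1]*100]+([y] if len(yaws)>1 else [])
        sx=np.array([x0]+[np.array(x0)+v for v in np.diag([.8,.8,.3])[:len(x0),:len(x0)]])
        o=minimize(cost,x0,method='Nelder-Mead',options=dict(initial_simplex=sx,maxfev=90))
        if best is None or o.fun<best[1]: best=(o.x,o.fun)
    x=best[0];return np.array([x[0]/100,x[1]/100,x[2] if len(x)>2 else 0]),best[1]
YA=np.arange(8)*np.pi/4
def measure(items,cams=('scene','top'),verbose=True):
    """items: (label,cls,kind,(x,y)) approx"""
    out={};V={}
    for c in cams:
        d=vision.get_image(c)
        for cl in {i[1] for i in items}: V[c,cl]=(d,finder.outline_of(c,cl))
    for lab,cl,kind,xy in items:
        views=[]
        for c in cams:
            d,L=V[c,cl];t=proj(d,[*xy,.015])
            L=[e for e in L if np.hypot(*(np.array(e['position'])-t))<11 and e['mask'].any()]
            if L: views.append((d,min(L,key=lambda e:np.hypot(*(np.array(e['position'])-t)))['mask']))
        if not views: out[lab]=None;print(lab,'none');continue
        p,f=fit(kind,views,xy,YA if kind=='bracket' else (0,))
        out[lab]=p
        if verbose: print(lab,len(views),np.round(p[:2],4),round(np.degrees(p[2])),'cost',round(f,2))
    return out
E
time python3 - <<'E'
from h import *
measure([('blue','blue_tin','tin',(.664,-.035)),('yellow','yellow_tin','tin',(.621,-.218)),('red','red_tin','tin',(.656,.148)),
('bA','bracket1','bracket',(.432,-.026)),('bB','bracket1','bracket',(.452,.048)),('f1','foot1','foot',(.428,-.13)),('f2','foot1','foot',(.421,-.215)),('f3','foot1','foot',(.52,-.326))])
E
```

```text
blue 2 [ 0.6598 -0.0285] 0 cost 0.12
yellow 2 [ 0.6242 -0.22  ] 0 cost 0.08
red 2 [0.6618 0.1493] 0 cost 0.12
bA 2 [ 0.4311 -0.0243] -39 cost 0.13
bB 2 [0.4469 0.0564] 377 cost 0.11
f1 1 [ 0.4362 -0.1262] 0 cost 0.13
f2 2 [ 0.4257 -0.2083] 0 cost 0.17
f3 2 [ 0.5149 -0.3292] 0 cost 0.2
real	0m8.278s
user	0m3.430s
sys	0m0.819s
```

Emit:
step_arm([
  [0.5, [0.5, 0.9, 0], 0],
  [0.5, [0.5, 0.9, 0], 0],
  [0.5, [0.5, 0.9, 0], 0],
  [0.5, [0.5, 0.9, 0], 0],
  [0.5, [0.5, 0.9, 0], 0],
])

```text
time: 2.3
tcp_pos: [0.3424, -0.2837, 0.2316]
tool_rot: [0.0, 0.979, 0.204, 0.0]
wrist_force: [0.5, -0.4, -0.8]
finger_gap: 0.5
grip_force: 0.0
```

```bash
cat > ov.py <<'E'
from h import *
def overlay(name,items):
    tiles=[]
    for c in('scene','top'):
        d=vision.get_image(c);row=[]
        im=cv2.resize(d['img'][:,:,::-1],None,fx=S,fy=S,interpolation=cv2.INTER_CUBIC)
        for k,p in items:
            cs,_=cv2.findContours(render(d,k,p),cv2.RETR_EXTERNAL,cv2.CHAIN_APPROX_NONE)
            cv2.drawContours(im,cs,-1,(255,0,255),1)
            r,q=[int(v*S) for v in proj(d,[p[0],p[1],.02])]
            row.append(cv2.resize(im[r-75:r+75,q-75:q+75],(780//len(items),)*2 if len(items)>3 else(240,240)))
        tiles.append(np.hstack(row))
    cv2.imwrite(f'pics/{name}.png',np.vstack(tiles))
E
python3 - <<'E'
from ov import *
overlay('ov1',[('tin',(.6598,-.0285,0)),('tin',(.6242,-.22,0)),('tin',(.6618,.1493,0)),('bracket',(.4311,-.0243,np.radians(-39))),('bracket',(.4469,.0564,np.radians(17)))])
E
```

```text
(no output)
```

View pics/ov1.png

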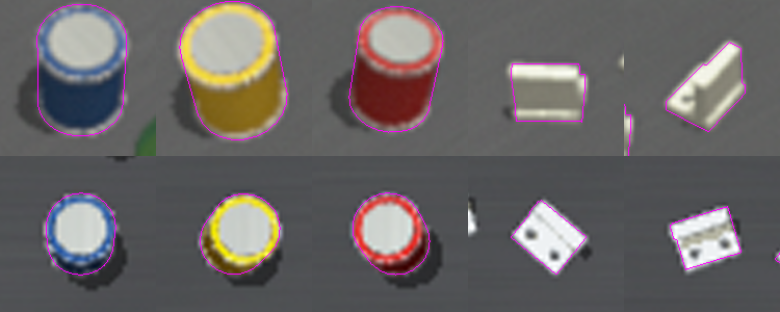

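The outlines sit tightly on all three tins and both brackets in both views, so the poses are good. Going for bracket A (to blue_front).

Emit:
step_arm([
  [0.5, [0.32, 0.84, -0.1], 0.15],
  [0.5, [0.32, 0.84, -0.2], 0.15],
  [0.5, [0.32, 0.84, -0.3], 0.15],
  [0.5, [0.32, 0.84, -0.3], 0.15],
  [0.5, [0.32, 0.84, -0.3], 0.15],
])

```text
time: 2.9
tcp_pos: [0.4222, -0.0746, 0.1712]
tool_rot: [0.001, 0.92, 0.392, 0.0]
wrist_force: [0.9, -0.2, -0.1]
finger_gap: 0.501
grip_force: 0.0
```

Emit:
step_arm([
  [0.5, [0.33, 0.85, 0], 0.16],
  [0.5, [0, 0, -0.4], 0],
  [0.5, [0, 0, -0.4], 0],
  [0.5, [0, 0, 0], 0],
  [0.5, [0, 0, 0], 0],
])

```text
time: 3.4
tcp_pos: [0.4381, -0.0335, 0.1315]
tool_rot: [-0.0, 0.903, 0.429, -0.0]
wrist_force: [1.3, 0.1, 0.9]
finger_gap: 0.503
grip_force: 0.0
```

Emit:
step_arm([
  [0.5, [0.02, 0.06, -0.8], 0],
  [0.5, [0, 0, -0.8], 0],
  [0.5, [0, 0, -0.5], 0],
  [0.5, [0, 0, -0.25], 0],
  [0.5, [0, 0, 0], 0],
])

```text
time: 3.9
tcp_pos: [0.4385, -0.0307, 0.0132]
tool_rot: [-0.0, 0.903, 0.429, -0.001]
wrist_force: [-0.9, 0.1, 0.3]
finger_gap: 0.497
grip_force: 0.0
```

Emit:
step_arm([
  [0.0, [0, 0, 0], 0],
  [0.0, [0, 0, 0], 0],
  [0.0, [0, 0, 0], 0],
  [0.0, [0, 0, 0], 0],
  [0.0, [0, 0, 0], 0],
])

```text
time: 4.4
tcp_pos: [0.4408, -0.0302, 0.0154]
tool_rot: [0.001, 0.903, 0.43, 0.001]
wrist_force: [-0.5, -1.0, 6.4]
finger_gap: 0.108
grip_force: 59.5
```

Emit:
step_arm([
  [0.0, [0, 0, 0.4], 0],
  [0.0, [0, 0, 0.8], 0],
  [0.0, [0.2, 0, 0.3], 0.26],
  [0.0, [0.5, 0, 0], 0.26],
  [0.0, [0.5, 0, 0], 0.26],
])

```text
time: 4.9
tcp_pos: [0.5, -0.0304, 0.0899]
tool_rot: [0.001, 0.796, 0.606, 0.0]
wrist_force: [-0.6, 0.2, -0.9]
finger_gap: 0.106
grip_force: 58.8
```

Emit:
step_arm([
  [0.0, [0.6, 0, 0], 0.26],
  [0.0, [0.6, 0, 0], 0.26],
  [0.0, [0.38, 0, 0], 0],
  [0.0, [0, 0, 0], 0],
  [0.0, [0, 0, 0], 0],
])

```text
time: 5.4
tcp_pos: [0.5772, -0.03, 0.0883]
tool_rot: [-0.001, 0.708, 0.706, -0.001]
wrist_force: [-1.0, 0.4, -1.9]
finger_gap: 0.106
grip_force: 58.8
```

Emit:
step_arm([
  [0.0, [0.06, 0.04, -0.6], 0],
  [0.0, [0, 0, -0.5], 0],
  [0.0, [0, 0, -0.2], 0],
  [0.0, [0, 0, -0.12], 0],
  [0.0, [0, 0, 0], 0],
])

```text
time: 5.9
tcp_pos: [0.5805, -0.0281, 0.0178]
tool_rot: [-0.0, 0.708, 0.706, -0.0]
wrist_force: [0.8, 0.3, -1.4]
finger_gap: 0.106
grip_force: 58.8
```

Emit:
step_arm([
  [0.0, [0, 0, -0.05], 0],
  [0.0, [0, 0, 0], 0],
  [0.4, [0, 0, 0], 0],
  [0.4, [0, 0, 0], 0],
  [0.4, [0, 0, 0], 0],
])

```text
time: 6.4
tcp_pos: [0.5816, -0.028, 0.0159]
tool_rot: [0.0, 0.708, 0.706, 0.0]
wrist_force: [-1.1, 0.2, -0.1]
finger_gap: 0.396
grip_force: 0.0
```

Emit:
step_arm([
  [0.5, [0, 0, 0.5], 0],
  [0.5, [0, 0, 0.8], 0],
  [0.5, [-0.5, 0.4, 0.8], 0.2],
  [0.5, [-0.7, 0.6, 0.1], 0.2],
  [0.5, [-0.7, 0.6, 0], 0.17],
])

```text
time: 6.9
tcp_pos: [0.4877, 0.0527, 0.1267]
tool_rot: [0.002, 0.594, 0.805, 0.002]
wrist_force: [0.4, 0.5, 0.4]
finger_gap: 0.499
grip_force: 0.0
```

Emit:
step_arm([
  [0.5, [-0.5, 0, 0], 0],
  [0.5, [0, 0, 0], 0],
  [0.5, [0, 0, 0], 0],
])

```text
time: 7.2
tcp_pos: [0.4621, 0.0511, 0.1248]
tool_rot: [0.001, 0.595, 0.804, 0.0]
wrist_force: [0.5, -0.5, 0.5]
finger_gap: 0.502
grip_force: 0.0
```

```bash
python3 - <<'E'
from h import *
measure([('bA','bracket1','bracket',(.570,-.0285)),('bB','bracket1','bracket',(.447,.056))])
E
```

```text
bA 2 [ 0.5725 -0.0304] 361 cost 0.11
bB 1 [0.4462 0.0571] 19 cost 0.18
```

Emit:
step_arm([
  [0.5, [-0.11, 0.17, -0.7], 0],
  [0.5, [0, 0, -0.7], 0],
  [0.5, [0, 0, -0.5], 0],
  [0.5, [0, 0, -0.28], 0],
  [0.5, [0, 0, 0], 0],
])

```text
time: 7.9
tcp_pos: [0.4548, 0.0595, 0.0131]
tool_rot: [-0.002, 0.595, 0.804, -0.001]
wrist_force: [0.3, -0.7, 0.8]
finger_gap: 0.502
grip_force: 0.0
```

Emit:
step_arm([
  [0.0, [0, 0, 0], 0],
  [0.0, [0, 0, 0], 0],
  [0.0, [0, 0, 0], 0],
  [0.0, [0, 0, 0], 0],
  [0.0, [0, 0, 0], 0],
])

```text
time: 8.4
tcp_pos: [0.4575, 0.0602, 0.0164]
tool_rot: [0.001, 0.595, 0.804, 0.001]
wrist_force: [0.1, -0.3, 5.0]
finger_gap: 0.105
grip_force: 60.2
```

Emit:
step_arm([
  [0.0, [0, 0, 0.4], 0],
  [0.0, [0, 0, 0.8], 0],
  [0.0, [0.3, 0.2, 0.3], -0.2],
  [0.0, [0.6, 0.4, 0], -0.2],
  [0.0, [0.6, 0.4, 0], -0.17],
])

```text
time: 8.9
tcp_pos: [0.532, 0.1095, 0.0909]
tool_rot: [0.001, 0.71, 0.704, -0.0]
wrist_force: [0.3, 0.9, -1.2]
finger_gap: 0.102
grip_force: 59.3
```

Emit:
step_arm([
  [0.0, [0.6, 0.4, 0], 0],
  [0.0, [0.2, 0.3, 0], 0],
  [0.0, [0, 0, 0], 0],
  [0.0, [0, 0, 0], 0],
])

```text
time: 9.3
tcp_pos: [0.57, 0.1447, 0.0895]
tool_rot: [-0.0, 0.707, 0.707, -0.001]
wrist_force: [0.1, 0.2, -2.4]
finger_gap: 0.107
grip_force: 59.3
```

Emit:
step_arm([
  [0.0, [0.2, 0.1, -0.6], 0],
  [0.0, [0, 0, -0.5], 0],
  [0.0, [0, 0, -0.25], 0],
  [0.0, [0, 0, -0.12], 0],
  [0.0, [0, 0, 0], 0],
])

```text
time: 9.8
tcp_pos: [0.5806, 0.1489, 0.0173]
tool_rot: [0.0, 0.708, 0.706, -0.001]
wrist_force: [0.6, 0.4, -1.2]
finger_gap: 0.105
grip_force: 59.3
```

Emit:
step_arm([
  [0.0, [0, 0, 0], 0],
  [0.4, [0, 0, 0], 0],
  [0.4, [0, 0, 0], 0],
  [0.4, [0, 0, 0], 0],
  [0.4, [0, 0, 0], 0],
])

```text
time: 10.3
tcp_pos: [0.5814, 0.1502, 0.0171]
tool_rot: [0.0, 0.708, 0.707, 0.0]
wrist_force: [-0.1, 0.1, 0.4]
finger_gap: 0.399
grip_force: 0.0
```

Emit:
step_arm([
  [0.4, [0, 0, 0.5], 0],
  [0.4, [0, 0, 0.8], 0],
  [0.4, [-0.5, 0, 0.8], 0],
  [0.0, [-0.8, 0, 0.2], 0],
  [0.0, [-0.8, 0, 0], 0],
])

```text
time: 10.8
tcp_pos: [0.4772, 0.1514, 0.1345]
tool_rot: [0.001, 0.708, 0.706, 0.003]
wrist_force: [-0.1, 0.5, 0.0]
finger_gap: 0.068
grip_force: 0.0
```

```bash
cat > chk.py <<'E'
from h import *
measure([('bA','bracket1','bracket',(.570,-.0285)),('bB','bracket1','bracket',(.572,.149)),('f1','foot1','foot',(.436,-.126)),('f2','foot1','foot',(.4257,-.2083)),('f3','foot1','foot',(.515,-.329))])
for c in('scene','top'):
    d=vision.get_image(c)
    for t,z in(('lever_pivot',.056),('lever_knob',.098)):
        print(c,t,[(round(e['confidence'],2),np.round(ray(d,e['position'],z)[:2],3)) for e in finder.pinpoint(c,t)])
E
python3 chk.py
```

```text
bA 2 [ 0.5721 -0.0302] 1 cost 0.11
bB 2 [0.5719 0.1504] 0 cost 0.16
f1 2 [ 0.4361 -0.1259] 0 cost 0.19
f2 2 [ 0.4261 -0.2085] 0 cost 0.2
f3 1 [ 0.5147 -0.3282] 0 cost 0.27
scene lever_pivot [(0.59, array([0.493, 0.276]))]
scene lever_knob [(0.54, array([0.447, 0.216])), (0.24, array([0.711, 0.089]))]
top lever_pivot [(0.72, array([0.485, 0.279])), (0.62, array([0.632, 0.366])), (0.17, array([ 0.763, -0.046]))]
top lever_knob []
```

Both brackets are in place. Now the lever: closed fingers go behind the knob on its -x side.

Emit:
step_arm([
  [0.0, [-0.6, 0.4, 0], 0],
  [0.0, [-0.6, 0.4, 0], 0],
  [0.0, [-0.54, 0.35, 0], 0],
  [0.0, [0, 0, 0], 0],
  [0.0, [0, 0, 0], 0],
])

```text
time: 11.9
tcp_pos: [0.3893, 0.2079, 0.132]
tool_rot: [0.0, 0.707, 0.707, 0.0]
wrist_force: [0.3, -1.0, 0.6]
finger_gap: -0.002
grip_force: 0.0
```

Emit:
step_arm([
  [0.0, [0, 0, -0.6], 0],
  [0.0, [0, 0, -0.6], 0],
  [0.0, [0, 0, 0], 0],
  [0.0, [0, 0, 0], 0],
])

```text
time: 12.3
tcp_pos: [0.3899, 0.207, 0.0718]
tool_rot: [-0.0, 0.708, 0.706, -0.0]
wrist_force: [0.2, -0.1, 0.3]
finger_gap: 0.001
grip_force: 0.0
```

Emit:
step_arm([
  [0.0, [0.4, 0.02, 0], 0],
  [0.0, [0.4, 0, 0], 0],
  [0.0, [0.2, 0, 0], 0],
  [0.0, [0, 0, 0], 0],
])

```text
time: 12.7
tcp_pos: [0.4406, 0.208, 0.0726]
tool_rot: [0.0, 0.709, 0.706, 0.0]
wrist_force: [-3.5, -0.6, 0.8]
finger_gap: 0.003
grip_force: 1.2
```

Emit:
step_arm([
  [0.0, [0.2, 0, 0], 0],
  [0.0, [0.2, 0, 0], 0],
  [0.0, [0.0, 0, 0], 0],
])

```text
time: 13.0
tcp_pos: [0.4593, 0.2078, 0.0717]
tool_rot: [0.0, 0.708, 0.706, -0.001]
wrist_force: [-3.5, -2.0, -0.5]
finger_gap: 0.0
grip_force: 1.6
```

Emit:
step_arm([
  [0.0, [0.2, 0, 0], 0],
  [0.0, [0.1, 0, 0], 0],
  [0.0, [0.0, 0, 0], 0],
])

```text
time: 13.3
tcp_pos: [0.4739, 0.2082, 0.0716]
tool_rot: [-0.0, 0.708, 0.706, -0.0]
wrist_force: [-3.4, -2.0, -0.9]
finger_gap: 0.001
grip_force: 1.7
```

```bash
python3 - <<'E'
from h import *
d=snap('scene');r,c=[int(v) for v in proj(d,[.48,.22,.06])]
a=d['img'][r-50:r+50,c-50:c+50]
d=snap('top');r,c=[int(v) for v in proj(d,[.48,.22,.06])]
b=d['img'][r-50:r+50,c-50:c+50]
cv2.imwrite('pics/lev1.png',cv2.resize(np.hstack([a,b])[:,:,::-1],None,fx=4,fy=4,interpolation=cv2.INTER_CUBIC))
E
```

```text
(no output)
```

View pics/lev1.png

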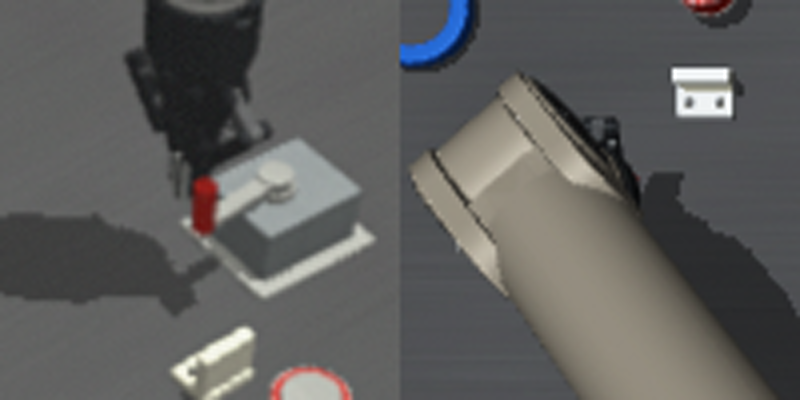

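The left half shows the fingers pushing the red knob, with the lever now partly swung. I'll continue to the stop, watching the force.

Emit:
step_arm([
  [0.0, [0.2, 0, 0], 0],
  [0.0, [0.12, 0, 0], 0],
  [0.0, [0.0, 0, 0], 0],
])

```text
time: 13.7
tcp_pos: [0.49, 0.2096, 0.0716]
tool_rot: [-0.001, 0.708, 0.707, 0.0]
wrist_force: [-4.1, -0.1, -1.2]
finger_gap: 0.001
grip_force: 2.1
```

Emit:
step_arm([
  [0.0, [0.1, 0, 0], 0],
  [0.0, [0.0, 0, 0], 0],
])

```text
time: 13.9
tcp_pos: [0.4942, 0.2103, 0.0717]
tool_rot: [-0.001, 0.707, 0.707, 0.0]
wrist_force: [-5.1, 1.9, -2.0]
finger_gap: -0.001
grip_force: 2.4
```

Emit:
step_arm([
  [0.0, [0.1, 0, 0], 0],
  [0.0, [0.0, 0, 0], 0],
])

```text
time: 14.1
tcp_pos: [0.4987, 0.2112, 0.0718]
tool_rot: [-0.002, 0.707, 0.707, 0.001]
wrist_force: [-6.3, 2.9, -2.1]
finger_gap: 0.002
grip_force: 2.8
```

Emit:
step_arm([
  [0.0, [0.08, 0, 0], 0],
  [0.0, [0.0, 0, 0], 0],
])

```text
time: 14.3
tcp_pos: [0.501, 0.2118, 0.0718]
tool_rot: [-0.003, 0.707, 0.708, -0.0]
wrist_force: [-7.7, 3.4, -1.4]
finger_gap: 0.002
grip_force: 4.0
```

Emit:
step_arm([
  [0.0, [0.08, 0, 0], 0],
  [0.0, [0.0, 0, 0], 0],
])

```text
time: 14.5
tcp_pos: [0.5014, 0.2119, 0.0716]
tool_rot: [-0.004, 0.706, 0.708, -0.003]
wrist_force: [-13.8, 2.2, 4.9]
finger_gap: -0.001
grip_force: 7.4
```

Emit:
step_arm([
  [0.0, [0.05, 0, 0], 0],
  [0.0, [0.0, 0, 0], 0],
  [0.0, [0.0, 0, 0], 0],
])

```text
time: 14.8
tcp_pos: [0.5017, 0.2119, 0.0716]
tool_rot: [-0.005, 0.706, 0.708, -0.005]
wrist_force: [-18.6, 1.7, 8.5]
finger_gap: -0.0
grip_force: 9.4
```

Emit:
step_arm([
  [0.0, [-0.4, 0, 0], 0],
  [0.0, [-0.6, 0, 0], 0],
  [0.0, [-0.6, 0, 0], 0],
  [0.0, [-0.6, 0, 0], 0],
  [0.0, [0, 0, 0.8], 0],
])

```text
time: 15.3
tcp_pos: [0.3903, 0.2043, 0.1064]
tool_rot: [-0.002, 0.706, 0.709, -0.009]
wrist_force: [-0.4, 0.1, -1.0]
finger_gap: -0.001
grip_force: 0.0
```

Emit:
step_arm([
  [0.5, [0, 0, 0.7], 0],
  [0.5, [0, 0, 0], 0],
])

```text
time: 15.5
tcp_pos: [0.4063, 0.2116, 0.1528]
tool_rot: [0.004, 0.708, 0.707, 0.008]
wrist_force: [1.7, 0.6, 0.9]
finger_gap: 0.328
grip_force: 0.0
```

```bash
python3 chk.py
```

```text
bA 2 [ 0.5724 -0.0304] -1 cost 0.11
bB 2 [0.5719 0.151 ] 0 cost 0.17
f1 1 [ 0.4363 -0.126 ] 0 cost 0.1
f2 1 [ 0.4248 -0.2075] 0 cost 0.17
f3 2 [ 0.5164 -0.329 ] 0 cost 0.16
scene lever_pivot [(0.71, array([ 0.686, -0.401])), (0.68, array([0.488, 0.28 ])), (0.21, array([ 0.611, -0.053]))]
scene lever_knob [(0.48, array([0.461, 0.216]))]
top lever_pivot [(0.9, array([0.489, 0.278]))]
top lever_knob [(0.63, array([0.451, 0.218]))]
```

Lever hit its stop (force rose to 18 N) and sprang back. Now foot f1 to red_left.

Emit:
step_arm([
  [0.5, [0.1, -0.9, 0], 0],
  [0.5, [0.1, -0.9, 0], 0],
  [0.5, [0.1, -0.9, 0], 0],
  [0.5, [0.1, -0.9, 0], 0],
  [0.5, [0.1, -0.9, 0], 0],
])

```text
time: 16.6
tcp_pos: [0.4257, -0.0183, 0.147]
tool_rot: [0.0, 0.708, 0.707, 0.0]
wrist_force: [1.0, -0.4, 0.1]
finger_gap: 0.498
grip_force: 0.0
```

Emit:
step_arm([
  [0.5, [0.1, -0.9, 0], 0],
  [0.5, [0, -0.9, 0], 0],
  [0.5, [0, -0.4, -0.4], 0],
  [0.5, [0, 0, -0.4], 0],
  [0.5, [0, 0, 0], 0],
])

```text
time: 17.1
tcp_pos: [0.4281, -0.1267, 0.1044]
tool_rot: [-0.003, 0.708, 0.706, -0.001]
wrist_force: [-0.5, -0.5, 0.7]
finger_gap: 0.503
grip_force: 0.0
```

Emit:
step_arm([
  [0.5, [0.16, 0.02, -0.4], 0],
  [0.5, [0, 0, -0.7], 0],
  [0.5, [0, 0, -0.4], 0],
  [0.5, [0, 0, -0.2], 0],
  [0.5, [0, 0, 0], 0],
])

```text
time: 17.6
tcp_pos: [0.4383, -0.1246, 0.0214]
tool_rot: [-0.001, 0.707, 0.707, -0.0]
wrist_force: [-0.1, 0.3, 0.6]
finger_gap: 0.498
grip_force: 0.0
```

Emit:
step_arm([
  [0.0, [0, 0, 0], 0],
  [0.0, [0, 0, 0], 0],
  [0.0, [0, 0, 0], 0],
  [0.0, [0, 0, 0], 0],
  [0.0, [0, 0, 0], 0],
])

```text
time: 18.1
tcp_pos: [0.4399, -0.1257, 0.0232]
tool_rot: [0.001, 0.708, 0.706, 0.001]
wrist_force: [-1.0, 0.4, 5.8]
finger_gap: 0.094
grip_force: 58.6
```

Emit:
step_arm([
  [0.0, [0, 0, 0.4], 0],
  [0.0, [0, 0, 0.8], 0],
  [0.0, [0, 0, 0.8], 0],
  [0.0, [0, 0, 0], 0],
  [0.0, [0, 0, 0], 0],
])

```text
time: 18.6
tcp_pos: [0.4393, -0.1258, 0.1227]
tool_rot: [0.001, 0.708, 0.706, 0.0]
wrist_force: [0.3, 1.0, -1.4]
finger_gap: 0.093
grip_force: 58.7
```

Emit:
step_arm([
  [0.0, [0.4, 0.7, 0], 0],
  [0.0, [0.45, 0.75, 0], 0],
  [0.0, [0.45, 0.75, 0], 0],
  [0.0, [0.45, 0.75, 0], 0],
  [0.0, [0.45, 0.75, 0], 0],
])

```text
time: 19.1
tcp_pos: [0.5478, 0.0605, 0.1195]
tool_rot: [-0.001, 0.708, 0.706, -0.002]
wrist_force: [1.4, -0.7, -1.2]
finger_gap: 0.097
grip_force: 58.7
```

Emit:
step_arm([
  [0.0, [0.45, 0.75, 0], 0],
  [0.0, [0.45, 0.75, 0], 0],
  [0.0, [0.45, 0.75, 0], 0],
  [0.0, [0.45, 0.75, 0], 0],
  [0.0, [0.3, 0.4, 0], 0],
])

```text
time: 19.6
tcp_pos: [0.6522, 0.2342, 0.1186]
tool_rot: [-0.002, 0.706, 0.708, -0.001]
wrist_force: [-0.2, 0.4, -1.1]
finger_gap: 0.095
grip_force: 58.7
```

Emit:
step_arm([
  [0.0, [0, 0, 0], 0],
  [0.0, [0, 0, 0], 0],
])

```text
time: 19.8
tcp_pos: [0.6522, 0.2292, 0.1189]
tool_rot: [-0.001, 0.707, 0.707, -0.002]
wrist_force: [0.1, -0.9, -1.6]
finger_gap: 0.093
grip_force: 58.8
```

Emit:
step_arm([
  [0.0, [0.2, 0.2, -0.2], 0],
  [0.0, [0, 0, -0.7], 0],
  [0.0, [0, 0, -0.6], 0],
  [0.0, [0, 0, -0.3], 0],
  [0.0, [0, 0, 0], 0],
])

```text
time: 20.3
tcp_pos: [0.6612, 0.2362, 0.0281]
tool_rot: [-0.001, 0.708, 0.706, -0.004]
wrist_force: [-0.4, 0.7, -1.1]
finger_gap: 0.096
grip_force: 58.8
```

Emit:
step_arm([
  [0.0, [0, 0.04, -0.09], 0],
  [0.0, [0, 0, 0], 0],
  [0.4, [0, 0, 0], 0],
  [0.4, [0, 0, 0], 0],
  [0.4, [0, 0, 0], 0],
])

```text
time: 20.8
tcp_pos: [0.6644, 0.2419, 0.0286]
tool_rot: [0.0, 0.708, 0.706, 0.001]
wrist_force: [0.4, -0.2, 0.2]
finger_gap: 0.402
grip_force: 0.0
```

Emit:
step_arm([
  [0.5, [0, 0, 0.5], 0],
  [0.5, [0, 0, 0.8], 0],
  [0.5, [0, 0, 0.8], 0],
  [0.5, [-0.4, -0.6, 0.5], 0],
  [0.5, [-0.5, -0.8, 0], 0],
])

```text
time: 21.3
tcp_pos: [0.6212, 0.1761, 0.1632]
tool_rot: [0.002, 0.706, 0.708, 0.006]
wrist_force: [0.7, -0.3, 0.6]
finger_gap: 0.498
grip_force: 0.0
```

Emit:
step_arm([
  [0.5, [-0.5, -0.8, 0], 0],
  [0.5, [-0.5, -0.8, 0], 0],
  [0.5, [-0.5, -0.8, 0], 0],
  [0.5, [-0.5, -0.8, 0], 0],
  [0.5, [-0.5, -0.8, 0], 0],
])

```text
time: 21.8
tcp_pos: [0.4928, -0.03, 0.158]
tool_rot: [0.001, 0.708, 0.707, 0.0]
wrist_force: [0.8, -0.6, 0.3]
finger_gap: 0.501
grip_force: 0.0
```

```bash
sed -i "s/(.436,-.126)/(.662,.239)/" chk.py; python3 chk.py
```

```text
bA 1 [ 0.5739 -0.029 ] 360 cost 0.11
bB 2 [0.5722 0.1507] -1 cost 0.1
f1 2 [0.6657 0.2422] 0 cost 0.19
f2 1 [ 0.4258 -0.2078] 0 cost 0.15
f3 1 [ 0.5161 -0.3294] 0 cost 0.1
scene lever_pivot [(0.97, array([0.493, 0.281]))]
scene lever_knob [(0.49, array([0.456, 0.217]))]
top lever_pivot [(0.93, array([0.489, 0.276]))]
top lever_knob [(0.55, array([0.45 , 0.206])), (0.26, array([ 0.419, -0.203]))]
```

Emit:
step_arm([
  [0.5, [-0.27, -0.72, -0.2], 0],
  [0.5, [-0.27, -0.72, -0.2], 0],
  [0.5, [-0.27, -0.72, -0.2], 0],
  [0.5, [-0.27, -0.72, -0.2], 0],
  [0.5, [-0.27, -0.72, -0.2], 0],
])

```text
time: 22.9
tcp_pos: [0.4259, -0.2095, 0.107]
tool_rot: [0.0, 0.707, 0.707, 0.0]
wrist_force: [0.6, -1.1, -0.7]
finger_gap: 0.499
grip_force: 0.0
```

Emit:
step_arm([
  [0.5, [0, 0, 0], 0],
  [0.5, [0, 0, 0], 0],
])

```text
time: 23.1
tcp_pos: [0.4259, -0.2089, 0.107]
tool_rot: [-0.0, 0.709, 0.706, 0.0]
wrist_force: [0.0, 0.8, -0.1]
finger_gap: 0.502
grip_force: 0.0
```

Emit:
step_arm([
  [0.5, [0, 0.02, -0.7], 0],
  [0.5, [0, 0, -0.6], 0],
  [0.5, [0, 0, -0.3], 0],
  [0.5, [0, 0, -0.1], 0],
  [0.5, [0, 0, 0], 0],
])

```text
time: 23.6
tcp_pos: [0.4269, -0.2058, 0.0223]
tool_rot: [-0.0, 0.707, 0.707, 0.0]
wrist_force: [-0.1, 1.2, 0.9]
finger_gap: 0.497
grip_force: 0.0
```

Emit:
step_arm([
  [0.0, [0, 0, 0], 0],
  [0.0, [0, 0, 0], 0],
  [0.0, [0, 0, 0], 0],
  [0.0, [0, 0, 0], 0],
  [0.0, [0, 0, 0], 0],
])

```text
time: 24.1
tcp_pos: [0.4273, -0.2077, 0.0235]
tool_rot: [0.001, 0.708, 0.707, 0.0]
wrist_force: [-0.8, 1.1, 5.9]
finger_gap: 0.098
grip_force: 58.8
```

Emit:
step_arm([
  [0.0, [0, 0, 0.4], 0],
  [0.0, [0, 0, 0.8], 0],
  [0.0, [0, 0, 0.8], 0],
  [0.0, [0.3, 0.4, 0], 0],
  [0.0, [0.6, 0.7, 0], 0],
])

```text
time: 24.6
tcp_pos: [0.4699, -0.157, 0.1233]
tool_rot: [0.002, 0.711, 0.703, -0.002]
wrist_force: [0.5, -0.2, -1.5]
finger_gap: 0.095
grip_force: 58.7
```

Emit:
step_arm([
  [0.0, [0.6, 0.7, 0], 0],
  [0.0, [0.6, 0.7, 0], 0],
  [0.0, [0.6, 0.7, 0], 0],
  [0.0, [0.6, 0.7, 0], 0],
  [0.0, [0.6, 0.7, 0], 0],
])

```text
time: 25.1
tcp_pos: [0.6215, 0.0234, 0.1215]
tool_rot: [-0.0, 0.708, 0.706, -0.001]
wrist_force: [0.3, -0.7, -0.6]
finger_gap: 0.095
grip_force: 58.7
```

Emit:
step_arm([
  [0.0, [0.5, 0.7, 0], 0],
  [0.0, [0, 0, 0], 0],
  [0.0, [0, 0, 0], 0],
])

```text
time: 25.4
tcp_pos: [0.6455, 0.0593, 0.1211]
tool_rot: [-0.001, 0.707, 0.708, -0.001]
wrist_force: [-0.0, -0.9, -2.0]
finger_gap: 0.094
grip_force: 58.8
```

Emit:
step_arm([
  [0.0, [0.28, 0.03, -0.2], 0],
  [0.0, [0, 0, -0.7], 0],
  [0.0, [0, 0, -0.6], 0],
  [0.0, [0, 0, -0.3], 0],
  [0.0, [0, 0, -0.05], 0],
])

```text
time: 25.9
tcp_pos: [0.6577, 0.0565, 0.027]
tool_rot: [-0.001, 0.708, 0.706, -0.003]
wrist_force: [-0.6, 0.5, -2.4]
finger_gap: 0.095
grip_force: 58.9
```

Emit:
step_arm([
  [0.0, [0, 0, 0], 0],
  [0.0, [0, 0, 0], 0],
])

```text
time: 26.1
tcp_pos: [0.6617, 0.059, 0.0319]
tool_rot: [0.001, 0.708, 0.706, 0.001]
wrist_force: [0.2, 0.5, -2.3]
finger_gap: 0.092
grip_force: 58.9
```

Emit:
step_arm([
  [0.0, [0, 0, 0], 0],
  [0.0, [0, 0, 0], 0],
  [0.0, [0, 0, 0], 0],
])

```text
time: 26.4
tcp_pos: [0.6607, 0.0592, 0.0307]
tool_rot: [0.0, 0.708, 0.707, 0.001]
wrist_force: [-0.3, 0.9, -2.5]
finger_gap: 0.094
grip_force: 58.9
```

Emit:
step_arm([
  [0.0, [0, 0.04, -0.07], 0],
  [0.0, [0, 0, -0.06], 0],
  [0.0, [0, 0, 0], 0],
  [0.0, [0, 0, 0], 0],
  [0.0, [0, 0, 0], 0],
])

```text
time: 26.9
tcp_pos: [0.6602, 0.0617, 0.0236]
tool_rot: [-0.0, 0.708, 0.707, 0.0]
wrist_force: [-1.5, 0.7, 2.3]
finger_gap: 0.092
grip_force: 59.3
```

Emit:
step_arm([
  [0.4, [0, 0, 0], 0],
  [0.4, [0, 0, 0], 0],
  [0.4, [0, 0, 0], 0],
  [0.5, [0, 0, 0.5], 0],
  [0.5, [0, 0, 0.8], 0],
])

```text
time: 27.4
tcp_pos: [0.6574, 0.0599, 0.0853]
tool_rot: [-0.002, 0.708, 0.706, -0.003]
wrist_force: [0.8, -0.4, 0.2]
finger_gap: 0.499
grip_force: 0.0
```

Emit:
step_arm([
  [0.5, [-0.3, 0, 0.8], 0],
  [0.5, [-0.5, -0.6, 0.5], 0],
  [0.5, [-0.5, -0.8, 0], 0],
  [0.5, [-0.3, -0.8, 0], 0],
  [0.5, [-0.3, -0.8, 0], 0],
])

```text
time: 27.9
tcp_pos: [0.5644, -0.0906, 0.1539]
tool_rot: [0.001, 0.708, 0.707, -0.0]
wrist_force: [0.5, -0.8, 0.0]
finger_gap: 0.501
grip_force: 0.0
```

Emit:
step_arm([
  [0.5, [-0.3, -0.8, 0], 0],
  [0.5, [-0.3, -0.8, 0], 0],
  [0.5, [-0.3, -0.8, 0], 0],
  [0.5, [0, -0.8, 0], 0],
  [0.5, [0, -0.8, 0], 0],
])

```text
time: 28.4
tcp_pos: [0.5194, -0.291, 0.1537]
tool_rot: [0.0, 0.708, 0.706, -0.0]
wrist_force: [0.1, 0.5, 0.1]
finger_gap: 0.501
grip_force: 0.0
```

```bash
sed -i "s/(.4257,-.2083)/(.66,.0615)/" chk.py; python3 chk.py
```

```text
bA 2 [ 0.5721 -0.0302] -1 cost 0.13
bB 2 [0.5725 0.1504] 360 cost 0.13
f1 2 [0.6645 0.2412] 0 cost 0.11
f2 2 [0.661  0.0605] 0 cost 0.2
f3 1 [ 0.5164 -0.3291] 0 cost 0.11
scene lever_pivot [(0.74, array([ 0.61 , -0.061])), (0.7, array([0.49 , 0.283]))]
scene lever_knob [(0.62, array([0.451, 0.21 ])), (0.55, array([ 0.684, -0.236]))]
top lever_pivot [(0.79, array([0.486, 0.276]))]
top lever_knob [(0.47, array([0.448, 0.201]))]
```

Emit:
step_arm([
  [0.5, [-0.06, -0.6, -0.5], 0],
  [0.5, [0, 0, -0.5], 0],
  [0.5, [0, 0, 0], 0],
  [0.5, [0, 0, 0], 0],
  [0.5, [0, 0, 0], 0],
])

```text
time: 29.5
tcp_pos: [0.5188, -0.3181, 0.1051]
tool_rot: [0.001, 0.707, 0.707, 0.001]
wrist_force: [1.0, 0.2, 0.8]
finger_gap: 0.502
grip_force: 0.0
```

Emit:
step_arm([
  [0.5, [-0.04, -0.21, -0.3], 0],
  [0.5, [0, 0, -0.6], 0],
  [0.5, [0, 0, -0.5], 0],
  [0.5, [0, 0, -0.25], 0],
  [0.5, [0, 0, 0], 0],
])

```text
time: 30.0
tcp_pos: [0.5135, -0.329, 0.0186]
tool_rot: [-0.002, 0.708, 0.707, -0.001]
wrist_force: [0.4, -0.3, 0.2]
finger_gap: 0.5
grip_force: 0.0
```

Emit:
step_arm([
  [0.5, [0, 0, 0], 0],
  [0.5, [0, 0, 0], 0],
])

```text
time: 30.2
tcp_pos: [0.5166, -0.3301, 0.0225]
tool_rot: [0.002, 0.708, 0.707, 0.0]
wrist_force: [0.0, 0.9, 0.8]
finger_gap: 0.499
grip_force: 0.0
```

Emit:
step_arm([
  [0.0, [0, 0, 0], 0],
  [0.0, [0, 0, 0], 0],
  [0.0, [0, 0, 0], 0],
  [0.0, [0, 0, 0], 0],
  [0.0, [0, 0, 0], 0],
])

```text
time: 30.7
tcp_pos: [0.516, -0.3298, 0.0219]
tool_rot: [0.001, 0.708, 0.706, 0.0]
wrist_force: [0.8, -1.4, 4.2]
finger_gap: 0.099
grip_force: 58.5
```

Emit:
step_arm([
  [0.0, [0, 0, 0.4], 0],
  [0.0, [0, 0, 0.8], 0],
  [0.0, [0, 0, 0.8], 0],
  [0.0, [0.2, 0.4, 0], 0],
  [0.0, [0.3, 0.6, 0], 0],
])

```text
time: 31.2
tcp_pos: [0.5392, -0.2831, 0.1217]
tool_rot: [0.001, 0.71, 0.704, -0.001]
wrist_force: [0.1, 0.6, -2.1]
finger_gap: 0.095
grip_force: 58.6
```

Emit:
step_arm([
  [0.0, [0.4, 0.8, 0], 0],
  [0.0, [0.4, 0.8, 0], 0],
  [0.0, [0.4, 0.8, 0], 0],
  [0.0, [0.4, 0.6, 0], 0],
  [0.0, [0, 0, 0], 0],
])

```text
time: 31.7
tcp_pos: [0.6223, -0.1192, 0.1201]
tool_rot: [-0.002, 0.704, 0.711, 0.003]
wrist_force: [-0.2, 0.8, -0.3]
finger_gap: 0.1
grip_force: 58.7
```

Emit:
step_arm([
  [0.0, [0, 0, 0], 0],
  [0.0, [0, 0, 0], 0],
])

```text
time: 31.9
tcp_pos: [0.619, -0.1315, 0.1198]
tool_rot: [-0.0, 0.708, 0.706, -0.001]
wrist_force: [0.4, 0.0, -0.8]
finger_gap: 0.092
grip_force: 58.7
```

Emit:
step_arm([
  [0.0, [0.1, 0.03, -0.3], 0],
  [0.0, [0, 0, -0.7], 0],
  [0.0, [0, 0, -0.6], 0],
  [0.0, [0, 0, -0.25], 0],
  [0.0, [0, 0, 0], 0],
])

```text
time: 32.4
tcp_pos: [0.6225, -0.1289, 0.0251]
tool_rot: [-0.002, 0.708, 0.706, -0.002]
wrist_force: [-0.5, 0.0, -1.5]
finger_gap: 0.098
grip_force: 58.7
```

Emit:
step_arm([
  [0.0, [0, 0, 0], 0],
  [0.0, [0, 0, 0], 0],
  [0.0, [0, 0, 0], 0],
])

```text
time: 32.7
tcp_pos: [0.6267, -0.1281, 0.0302]
tool_rot: [0.001, 0.708, 0.706, 0.001]
wrist_force: [0.3, 0.5, -1.1]
finger_gap: 0.099
grip_force: 58.7
```

Emit:
step_arm([
  [0.0, [-0.04, -0.04, -0.08], 0],
  [0.0, [0, 0, -0.08], 0],
  [0.0, [0, 0, 0], 0],
  [0.0, [0, 0, 0], 0],
  [0.0, [0, 0, 0], 0],
])

```text
time: 33.2
tcp_pos: [0.6235, -0.1307, 0.0219]
tool_rot: [0.001, 0.708, 0.706, -0.0]
wrist_force: [-2.0, -0.4, 5.7]
finger_gap: 0.095
grip_force: 59.6
```

Emit:
step_arm([
  [0.4, [0, 0, 0], 0],
  [0.4, [0, 0, 0], 0],
  [0.4, [0, 0, 0], 0],
  [0.5, [0, 0, 0.5], 0],
  [0.5, [0, 0, 0.8], 0],
])

```text
time: 33.7
tcp_pos: [0.6202, -0.1298, 0.0823]
tool_rot: [-0.003, 0.708, 0.707, -0.002]
wrist_force: [-0.3, -0.6, 0.6]
finger_gap: 0.496
grip_force: 0.0
```

Emit:
step_arm([
  [0.3, [0, 0, 0.8], 0],
  [0.0, [-0.6, 0.5, 0.5], 0],
  [0.0, [-0.7, 0.7, 0], 0],
  [0.0, [-0.7, 0.7, 0], 0],
  [0.0, [-0.7, 0.7, 0], 0],
])

```text
time: 34.2
tcp_pos: [0.4869, 0.0014, 0.1505]
tool_rot: [0.0, 0.708, 0.706, 0.0]
wrist_force: [0.5, 1.1, 0.2]
finger_gap: -0.005
grip_force: 0.0
```

Emit:
step_arm([
  [0.0, [-0.7, 0.7, 0], 0],
  [0.0, [-0.6, 0.7, 0], 0],
  [0.0, [-0.3, 0.8, 0], 0],
  [0.0, [-0.3, 0.8, 0], 0],
  [0.0, [0, 0.8, 0], 0],
])

```text
time: 34.7
tcp_pos: [0.3909, 0.1911, 0.1505]
tool_rot: [0.001, 0.707, 0.707, -0.001]
wrist_force: [1.8, -0.5, 0.0]
finger_gap: -0.001
grip_force: 0.0
```

```bash
sed -i "s/(.515,-.329)/(.624,-.13)/" chk.py; python3 chk.py
```

```text
bA 2 [ 0.5724 -0.0295] 359 cost 0.14
bB 2 [0.5729 0.1509] 357 cost 0.16
f1 2 [0.6654 0.2417] 0 cost 0.19
f2 2 [0.6615 0.0605] 0 cost 0.13
f3 2 [ 0.625 -0.13 ] 0 cost 0.12
scene lever_pivot [(0.72, array([0.486, 0.277]))]
scene lever_knob [(0.81, array([0.458, 0.213]))]
top lever_pivot []
top lever_knob [(0.48, array([0.445, 0.209]))]
```

Emit:
step_arm([
  [0.0, [0, 0.2, -0.2], 0],
  [0.0, [0, 0, 0], 0],
  [0.0, [0, 0, 0], 0],
  [0.0, [0, 0, 0], 0],
])

```text
time: 35.7
tcp_pos: [0.3934, 0.1996, 0.1406]
tool_rot: [0.0, 0.708, 0.706, 0.0]
wrist_force: [0.5, -0.7, -0.3]
finger_gap: 0.005
grip_force: 0.0
```

Emit:
step_arm([
  [0.0, [-0.06, 0.16, -0.5], 0],
  [0.0, [0, 0, -0.6], 0],
  [0.0, [0, 0, -0.28], 0],
  [0.0, [0, 0, 0], 0],
  [0.0, [0, 0, 0], 0],
])

```text
time: 36.2
tcp_pos: [0.3906, 0.2081, 0.0719]
tool_rot: [0.0, 0.708, 0.706, 0.0]
wrist_force: [0.2, -0.7, -1.0]
finger_gap: 0.004
grip_force: 0.0
```

Emit:
step_arm([
  [0.0, [0.4, 0, 0], 0],
  [0.0, [0.4, 0, 0], 0],
  [0.0, [0.2, 0, 0], 0],
  [0.0, [0.2, 0, 0], 0],
  [0.0, [0.2, 0, 0], 0],
])

```text
time: 36.7
tcp_pos: [0.4594, 0.2072, 0.0712]
tool_rot: [-0.0, 0.708, 0.706, -0.001]
wrist_force: [-4.0, -1.9, 0.5]
finger_gap: 0.002
grip_force: 2.0
```

Emit:
step_arm([
  [0.0, [0.2, 0, 0], 0],
  [0.0, [0.2, 0, 0], 0],
  [0.0, [0.2, 0, 0], 0],
  [0.0, [0, 0, 0], 0],
])

```text
time: 37.1
tcp_pos: [0.4913, 0.2088, 0.0711]
tool_rot: [-0.0, 0.708, 0.706, 0.001]
wrist_force: [-4.1, -1.6, -0.5]
finger_gap: 0.001
grip_force: 2.0
```

Emit:
step_arm([
  [0.0, [0.15, 0, 0], 0],
  [0.0, [0.1, 0, 0], 0],
  [0.0, [0, 0, 0], 0],
])

```text
time: 37.4
tcp_pos: [0.5009, 0.211, 0.0712]
tool_rot: [-0.002, 0.707, 0.707, 0.0]
wrist_force: [-5.4, 1.9, -1.7]
finger_gap: -0.002
grip_force: 2.8
```

Emit:
step_arm([
  [0.0, [0.08, 0, 0], 0],
  [0.0, [0, 0, 0], 0],
])

```text
time: 37.6
tcp_pos: [0.5013, 0.2111, 0.0711]
tool_rot: [-0.004, 0.706, 0.708, -0.003]
wrist_force: [-12.7, 1.1, 5.0]
finger_gap: -0.002
grip_force: 6.1
```

Stop reached again. A touch more, then retreat well clear and do the final check.

Emit:
step_arm([
  [0.0, [0.06, 0, 0], 0],
  [0.0, [0, 0, 0], 0],
  [0.0, [0, 0, 0], 0],
])

```text
time: 37.9
tcp_pos: [0.5016, 0.2111, 0.071]
tool_rot: [-0.005, 0.706, 0.708, -0.005]
wrist_force: [-16.4, 0.1, 8.4]
finger_gap: 0.001
grip_force: 8.6
```

Emit:
step_arm([
  [0.0, [-0.4, 0, 0], 0],
  [0.0, [-0.6, 0, 0], 0],
  [0.0, [-0.6, 0, 0], 0],
  [0.0, [-0.6, 0, 0], 0],
  [0.0, [-0.1, 0, 0.6], 0],
])

```text
time: 38.4
tcp_pos: [0.3887, 0.2071, 0.0987]
tool_rot: [-0.001, 0.706, 0.708, -0.004]
wrist_force: [0.7, -0.1, -0.2]
finger_gap: 0.001
grip_force: 0.0
```

Emit:
step_arm([
  [0.0, [0, 0, 0.8], 0],
  [0.0, [0, 0, 0.8], 0],
  [0.0, [0, -0.6, 0], 0],
  [0.0, [0, 0, 0], 0],
  [0.0, [0, 0, 0], 0],
])

```text
time: 38.9
tcp_pos: [0.3964, 0.1785, 0.1823]
tool_rot: [0.001, 0.708, 0.706, 0.002]
wrist_force: [0.6, 0.5, -0.2]
finger_gap: -0.002
grip_force: 0.0
```

```bash
python3 chk.py; python3 -c "
from h import *
snap('scene','end',1.5)"
```

```text
bA 2 [ 0.5726 -0.0304] 0 cost 0.11
bB 2 [0.5718 0.1504] 360 cost 0.1
f1 2 [0.6649 0.241 ] 0 cost 0.12
f2 1 [0.6601 0.0616] 0 cost 0.2
f3 2 [ 0.6247 -0.1292] 0 cost 0.15
scene lever_pivot [(0.7, array([0.497, 0.28 ])), (0.35, array([0.532, 0.248]))]
scene lever_knob [(0.72, array([0.714, 0.158])), (0.5, array([0.454, 0.223]))]
top lever_pivot [(0.69, array([0.488, 0.283]))]
top lever_knob [(0.63, array([0.452, 0.215]))]
```

View pics/end.png

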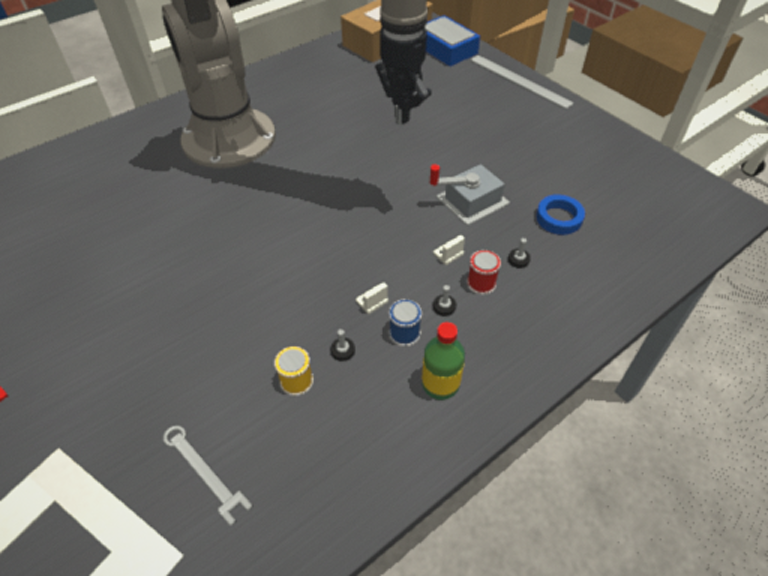

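The final view shows the brackets at (373,297) and (451,249), the feet at (343,347), (445,302) and (519,256), and the lever back at rest with its knob at (435,175). The bottle, tape and wrench haven't moved.

```bash
python3 -c "
from h import *
print(hand_in())"
```

```text
the job is handed in; nothing more can be done
None
```

Job handed in: both brackets and all three feet stand within about 5 mm of their spots by the cameras, the lever was swung to its stop and sprang back after each set, and the bottle, tape and wrench were left alone.

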